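Hook a strayed washer out from under the bench rack

TASK

A large steel washer has slid under the low steel rack on the bench, where a hand cannot follow. Take the drag hook by its wooden handle, catch the washer with the hook and pull it out through the open end of the rack until it lies flat on the bench clear of the rack, then lay the hook down flat on the bench outside the rack. Pick up the washer and put it in the bin that already holds washers like it; do not hit the rack hard, do not press the hook down hard while feeling for the washer, and leave the can, the wood offcut and the brush where they are.

Things in the scene. Friction and masses are not known exactly. Their poses are not given: they have to be found in the camera images.
- rack_mouth (a point): Low dark steel rack, fixed, 212 mm wide, 200 deep, on a plywood base board that ends at the mouth in a step down of 3 to 8 mm to the bench (height differs: feel it). Roof of 7 mm bars and frame 85 to 97 mm above the board, jar and carton on its far edge to 170 mm. Point: middle of the only open end, on the board. y axis points level out, x across. Mouth 188 mm wide; far end closed.
- hook_grip (a point): Drag hook, 160 g. Point: centre of its dark wooden handle, 100 mm long (x), 24 wide (y), 34 high (z), 17 mm above the bench as it lies. x axis runs from handle to toe, z up. The 9 mm steel rod is cranked up: centre 13 mm above this point; 230 mm ahead of the point it bends straight down into the toe, a 9 mm pin 25 mm long, its end level with the handle's underside.
- hook_toe (a point): The lowest point of the hook's toe (the rounded end of the 9 mm pin), on the same axes as the handle point: 230 mm ahead of it and 17 mm lower. It touches the bench as the hook lies flat.
- washer_mid (a point): The strayed steel washer, about 92 g: outer diameter 54 mm, hole 28 mm, 7 mm thick. The point is the centre of its hole, half-way up; z is its axis. It starts flat on the rack's base board (point 3.5 mm above the board), its centre 110 to 160 mm in from the mouth.
- washer_bin_free (a point): Fixed grey bin, outside 110 (x) by 130 (y) by 30 mm high, walls 3 mm, with two washers of the same kind fixed in it at its -y end, in a stack 14 mm high. Point: on its inner floor, 3 mm above the bench, amid its empty part; the bin's centre is 30 mm from it towards -y.
- bolt_bin_free (a point): The other grey bin, of the same size, which holds bolts fixed at its -y end; the wrong one. Point and axes as for the washer bin.
- paint_can: Bystander: plain metal can, 66 mm diameter, 100 mm high, upright on the bench; origin at the centre of its underside.
- offcut: Bystander: wood offcut 70 by 45 by 35 mm; origin at the centre of its underside.
- brush: Bystander: paint brush lying on the bench behind the closed end of the rack; origin on its underside.
Things that resemble listed ones, but are neither listed nor needed, are in the scene too. Leave any green look-alike of the part that bears washer_bin_free alone.

How it is judged:
By the outcome, as a careful person would: the job done as asked, in the order asked, and still so for the second after the job is handed in, with the robot touching nothing.
It also fails if it takes over 70 s, if anything falls off the work surface, if the arm or the gripper's body presses on something with over 40 N, if the wrist force passes 120 N, or if a joint passes its speed limit or range.

ROBOT

A 7-joint arm with a two-finger parallel gripper is mounted at the origin on the work surface. World frame = base frame: x ahead of the robot, y to its left, z up, the work surface at z = 0. Lengths are in m, angles in rad, forces in N, time in s.
With the tool pointing down it reaches from about 0.4 to 0.85 m from the base axis. Payload 4.5 kg.
Tool frame: the origin (TCP) lies at the very end of the fingers, on their centre line; the grasp point (between the pads) lies 19 mm behind it (r.grip_depth is the distance from the TCP to the grasp point, in m); z points along the fingers, x is the direction in which the jaws open and shut, and the axes are right-handed (so a half turn about z gives the same grasp; the last joint's range is limited). The gripper opens to 88 mm and grips with 3 to 60 N. Pads are 18 mm wide; open, the fingers measure 123 mm over their backs; the gripper's body (75 mm by 187 mm) begins 45 mm behind the grasp point.
Start: joints at [-1.282, 0.689, -0.195, 1.565, 0.157, 0.902, -0.215], TCP at [0.158, 0.605, 0.239] pointing down, gripper open.
Joint ranges: [-3.01, 3.01], [-0.46, 2.08], [-1.47, 1.51], [0.13, 2.56], [-1, 4.14], [0.04, 2.09], [-2.66, 2.66]. Speed limits (rad/s): [2.57, 2.57, 3.14, 3.14, 3.14, 3.14, 3.14].

INTERFACE

Orientations are given as a unit quaternion [x, y, z, w].
In Python, from plant import r gives the robot as it stands. The module is installed in compiled form; this text tells all that it offers.
- The arm moves only by the shell command python3 -m jog 'ROWS' [FORCE]. ROWS is JSON, a list of rows, each a list of 5 numbers: the shift along the tool's x, y, z in units of 1 m (1.0 is 1 m), then the turn about the tool's z in units of 360 degrees (1.0 is 360 degrees), then the closure, from 0 (fully open) to 1 (shut). In form: [[dx, dy, dz, yaw, fingers], ...]. A call has 1 to 20 rows; each row shifts and turns the commanded pose from where the row before left it, along the tool's axes as they then stand; what a row does not reach is not made up. A row lasts 1/10 s, in which the tool goes at most 50 mm and 8.59 degrees, less where a joint would pass 70% of its speed; a pose out of reach is approached as far as the arm can. A call with a number of a shift or a turn outside -1 to 1 is refused whole. A call with a gripper value outside its range is refused whole. The fingers move at their own pace and stop on an object; FORCE is the grip in N (left out, the last holds). Time passes only in rows, so rows that do not move let the fingers close. It gives the time, the measured TCP pose, the force and the opening at its end, in the units of the state.
- r.get_state(): the state, without advancing time (a new reading comes with each control period).
- r.snapshot(name): name is "scene" or "top" or "wrist"; returns the picture (400x640x3 uint8, red, green, blue); there is no depth.
- r.get_calibration(name): a dict with "mtx" (3x3 intrinsics, pixels), "R" (3x3) and "t" (3): a world point X has camera coordinates R X + t. Camera axes: x right, y down, z forward; pixel columns grow to the right and rows downward; lengths in m; the calibration is good to about 2 mm. A picture is of the moment at which its call begins: read the wrist's pose just before it. get_calibration takes no time and is no camera call; for the wrist camera it gives the pose at the moment of the call.
- r.finish_job(): hands the job in, once; it reports no verdict.
Trained networks look in the newest picture that a camera, given by its name, has taken for a name from the list of things; names that differ only in an ending like _2 or _b are one class to them, and where a whole thing is asked for, a point or a joint stands for the part that bears it (a point fixed in the world has none). Each returns a list of dicts, best first, with "score" (0 to 1); they miss things now and then, are a little off and sometimes report something else, mostly with a low value. They report only what shows in the picture. A call takes as long as a camera call. They do not tell look-alikes from the thing itself.
- r.cut_out(thing, camera): "pixels" (400x640 bool, what is visible of it) and "rect" ([left, top, right, bottom] in pixels, round what is visible of it).
The state is a dict: "clock": time; "q": joint angles; "qd": joint speeds; "joint_torque": joint torques, N m; "tool_pos": TCP position; "eef_rot": TCP orientation; "contact_force": force on the tool from outside, world axes, zero at the start; "moment": the same for the moment, N m; "opening": opening from 0.0 (shut) to 1.0 (fully open).
Only numpy, scipy, OpenCV 4.12 (cv2) and the standard library are available. Lean on these libraries where they do the work, as an engineer would, in place of code of your own. Each camera call takes 0.05 s, during which the arm holds its last target.

## Working session

There is one attempt and no reset: what is moved stays moved. The work goes in short steps, Python scripts to look and compute and a shell command to move; the robot and the scene stay as the last step left them, time stands still between calls to the robot, and variables do not carry over. Pictures are saved under pics/ and viewed, and the job is handed in when it is done.

```bash
mkdir -p pics; ls
python3 - <<'E'
from plant import r
import cv2
for n in ["scene","top","wrist"]:
    im=r.snapshot(n); cv2.imwrite(f"pics/a_{n}.png",im[:,:,::-1])
    c=r.get_calibration(n); print(n,c['mtx'].tolist(),c['R'].round(3).tolist(),c['t'].round(3).tolist())
s=r.get_state();print(s)
E
```

```text
pics
scene [[399.57395869238115, 0.0, 318.5613568410122], [0.0, 399.57395869238115, 200.18254568880735], [0.0, 0.0, 1.0]] [[-0.188, 0.982, 0.002], [0.755, 0.146, -0.639], [-0.628, -0.119, -0.769]] [0.093, -0.375, 1.4]
top [[458.75920505092796, 0.0, 325.0644007485437], [0.0, 458.75920505092796, 204.43887463062964], [0.0, 0.0, 1.0]] [[0.009, -1.0, 0.008], [-0.989, -0.011, -0.149], [0.149, -0.007, -0.989]] [-0.018, 0.565, 1.315]
wrist [[332.9434523700312, 0.0, 324.1646463647675], [0.0, 332.9434523700312, 198.03047319384564], [0.0, 0.0, 1.0]] [[0.253, 0.968, -0.001], [0.929, -0.242, 0.28], [0.271, -0.072, -0.96]] [-0.624, -0.038, 0.39]
{'clock': 0.15, 'q': array([-1.28219104,  0.68976318, -0.19448923,  1.56605236,  0.15730909,
        0.9025282 , -0.21511757]), 'qd': array([-8.87518305e-04, -2.54099211e-03, -1.00657825e-05, -2.13642332e-03,
       -5.23528614e-04,  1.27798454e-03, -7.26165143e-04]), 'joint_torque': array([-2.11477469e-03, -5.27856338e+01, -1.26872756e+00, -1.53586954e+01,
       -5.25273441e-02,  3.88832472e-03,  1.19083093e-04]), 'tool_pos': array([0.15747726, 0.60435814, 0.23812494]), 'eef_rot': array([ 7.91214095e-01,  6.11538871e-01, -4.95113184e-04,  4.69001153e-04]), 'contact_force': array([-0.40098275, -0.73995703, -0.09337172]), 'moment': array([0.00057238, 0.01019087, 0.0267867 ]), 'opening': 1.0013072629503037}
```

View pics/a_scene.png

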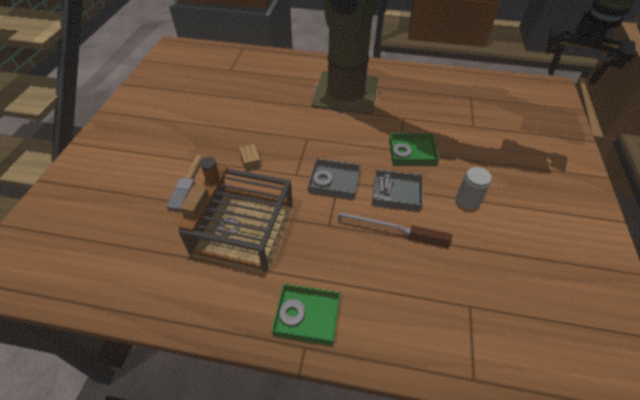

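View pics/a_top.png

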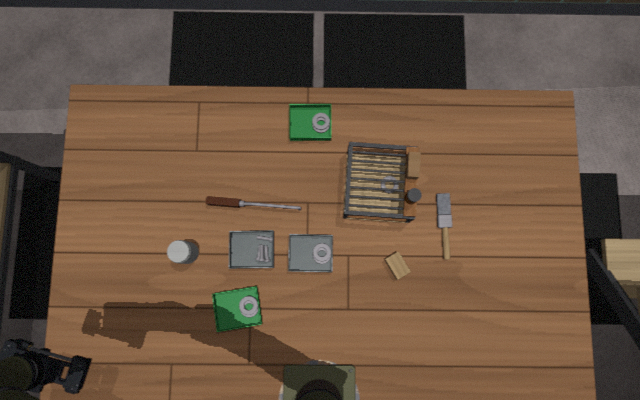

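View pics/a_wrist.png

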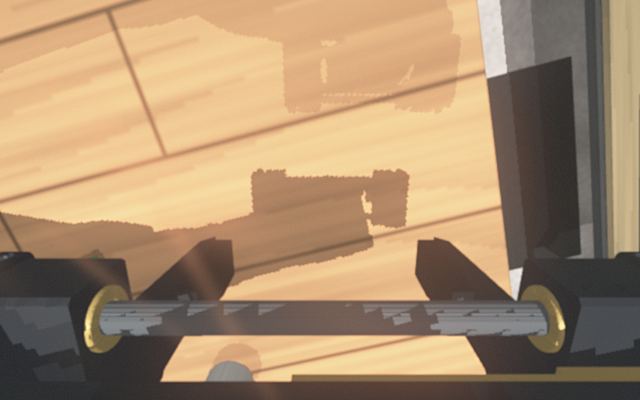

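```bash
cat > h.py <<'E'
from plant import r
import cv2, numpy as np
def ray(n,uv):
    c=r.get_calibration(n);R=np.array(c['R']);t=np.array(c['t'])
    d=R.T@np.linalg.inv(c['mtx'])@np.array([uv[0],uv[1],1.]); return -R.T@t,d
def w(n,uv,z):
    o,d=ray(n,uv); return o+d*(z-o[2])/d[2]
def px(n,X):
    c=r.get_calibration(n); p=np.array(c['mtx'])@(np.array(c['R'])@np.array(X)+np.array(c['t'])); return p[:2]/p[2]
def crop(n,box,k,name):
    im=r.snapshot(n)[:,:,::-1]; a,b,c,d=box
    cv2.imwrite('pics/'+name,cv2.resize(im[b:d,a:c],None,fx=k,fy=k,interpolation=cv2.INTER_CUBIC)); return im
E
python3 - <<'E'
from h import *
import cv2
zs={'rack_mouth':0,'hook_grip':.03,'hook_toe':.01,'washer_mid':.01,'washer_bin_free':.03,'bolt_bin_free':.03,'paint_can':.1,'offcut':.035,'brush':.01}
for cam in ['top','scene']:
    r.snapshot(cam)
    for k,z in zs.items():
        try: L=r.cut_out(k,cam)
        except Exception as e: print(k,e); continue
        for d in L[:4]:
            m=d['pixels']; ys,xs=m.nonzero()
            if len(xs)<1: continue
            print(cam,k,round(d['score'],2),[int(v) for v in d['rect']],len(xs),w(cam,(xs.mean(),ys.mean()),z).round(3)[:2])
crop('top',(200,90,460,280),3,'b_top.png')
crop('top',(335,135,430,230),6,'b_rack.png')
crop('scene',(160,150,310,280),5,'b_scene.png')
E
```

```text
top rack_mouth 0.9 [343, 139, 422, 225] 5335 [ 0.64  -0.186]
top hook_grip 0.83 [209, 198, 298, 210] 441 [0.569 0.243]
top hook_grip 0.61 [341, 142, 422, 224] 5248 [ 0.633 -0.182]
top hook_toe 0.67 [208, 197, 296, 210] 548 [0.571 0.243]
top washer_mid 0.44 [379, 174, 398, 194] 126 [ 0.641 -0.205]
top washer_bin_free 0.8 [291, 103, 332, 141] 1576 [0.822 0.036]
top washer_bin_free 0.72 [288, 234, 332, 273] 1656 [0.423 0.029]
top washer_bin_free 0.67 [211, 288, 262, 331] 1788 [0.261 0.238]
top bolt_bin_free 0.94 [228, 230, 274, 271] 1771 [0.432 0.203]
top bolt_bin_free 0.73 [381, 173, 399, 194] 107 [ 0.633 -0.206]
top paint_can 0.7 [166, 241, 199, 264] 576 [0.419 0.383]
top offcut 0.76 [383, 259, 408, 277] 416 [ 0.388 -0.225]
top brush 0.7 [434, 197, 452, 256] 610 [ 0.524 -0.374]
scene rack_mouth 0.61 [177, 156, 292, 273] 8835 [ 0.6   -0.204]
scene hook_toe 0.58 [338, 209, 450, 247] 900 [0.562 0.255]
scene washer_mid 0.65 [217, 216, 238, 234] 124 [ 0.629 -0.206]
scene washer_bin_free 0.87 [272, 284, 342, 344] 3206 [0.836 0.039]
scene washer_bin_free 0.76 [387, 133, 438, 165] 1401 [0.277 0.241]
scene washer_bin_free 0.57 [305, 158, 361, 201] 1713 [0.439 0.032]
scene bolt_bin_free 0.79 [375, 170, 424, 212] 1855 [0.448 0.206]
scene paint_can 0.72 [454, 169, 491, 208] 1014 [0.467 0.382]
scene offcut 0.57 [238, 143, 259, 170] 434 [ 0.406 -0.219]
scene brush 0.77 [166, 156, 201, 211] 679 [ 0.529 -0.375]
```

View pics/b_top.png

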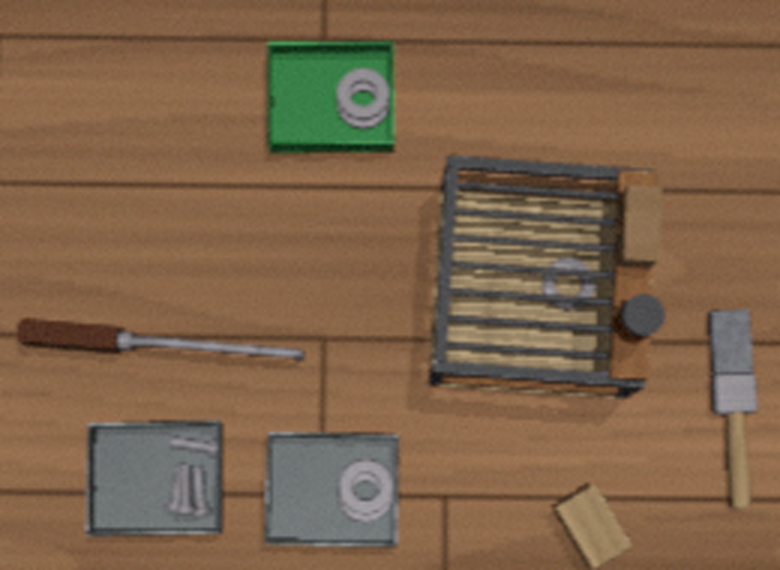

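View pics/b_rack.png

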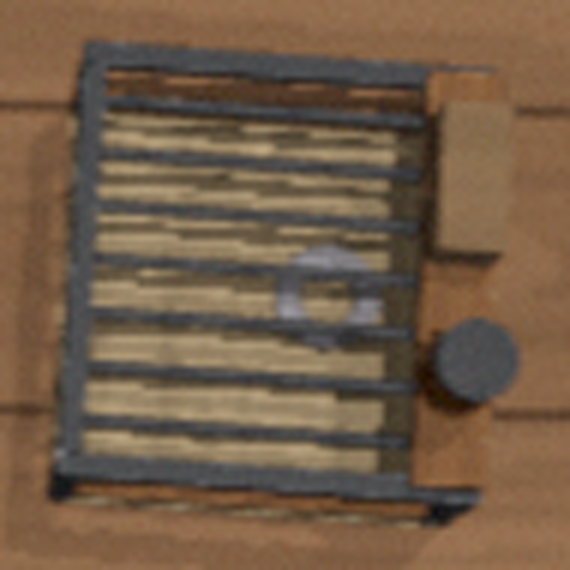

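View pics/b_scene.png

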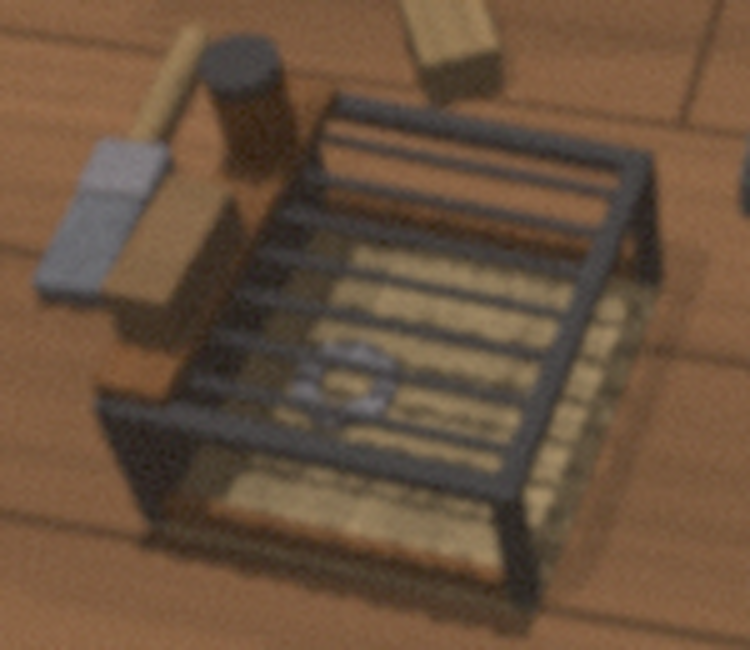

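Run:
```python
from h import *
T=lambda x,y,z:print((x,y),w('top',(x,y),z).round(4))
print('handle ends');T(206,200.8,.034);T(240.7,203,.034);print('toe elbow');T(300,208.5,.034)
print('washer top');T(390,184.5,.010);print('sc',w('scene',(228.4,226.4),.010))
for z in(.095,.105):
  print('mouth',z);T(350.3,143.3,z);T(345.8,213.3,z)
  print(w('scene',(290,181),z),w('scene',(262,248),z))
print('bin corners')
for p in [(89,424),(221,424),(220,532),(88,533)]: T(p[0]/3+200,p[1]/3+90,.03)
for p in [(268,435),(397,435),(396,544),(266,543)]: T(p[0]/3+200,p[1]/3+90,.03)
```

```text
handle ends
(206, 200.8) [0.5735 0.3419 0.034 ]
(240.7, 203) [0.568  0.2386 0.034 ]
toe elbow
(300, 208.5) [0.5534 0.062  0.034 ]
washer top
(390, 184.5) [ 0.6337 -0.2102  0.01  ]
sc [ 0.63413304 -0.20740139  0.01      ]
mouth 0.095
(350.3, 143.3) [ 0.7374 -0.0835  0.095 ]
(345.8, 213.3) [ 0.5324 -0.071   0.095 ]
[ 0.52651644 -0.06729366  0.095     ] [ 0.73208751 -0.08114655  0.095     ]
mouth 0.105
(350.3, 143.3) [ 0.7345 -0.0828  0.105 ]
(345.8, 213.3) [ 0.5311 -0.0704  0.105 ]
[ 0.53533174 -0.06464215  0.105     ] [ 0.73813118 -0.07830827  0.105     ]
bin corners
(229.66666666666666, 231.33333333333334) [0.4836 0.2687 0.03  ]
(273.6666666666667, 231.33333333333334) [0.485  0.1389 0.03  ]
(273.3333333333333, 267.33333333333337) [0.3795 0.1371 0.03  ]
(229.33333333333334, 267.66666666666663) [0.3773 0.2654 0.03  ]
(289.3333333333333, 235.0) [0.4746 0.0923 0.03  ]
(332.33333333333337, 235.0) [ 0.4759 -0.0347  0.03  ]
(332.0, 271.33333333333337) [ 0.3696 -0.0345  0.03  ]
(288.6666666666667, 271.0) [0.3693 0.0921 0.03  ]
```

```bash
python3 -m jog '[[-0.0166,0.04,0,0,0],[-0.0166,0.04,0,0,0],[-0.0166,0.04,0,0,0],[-0.0166,0.04,0,0,0],[-0.0166,0.04,0,0,0],[-0.0166,0.04,0,0,0],[-0.0166,0.04,0,0,0],[-0.0166,0.04,0,0,0],[-0.0166,0.04,0,0,0],[-0.0166,0.04,0,0,0],[-0.0166,0.04,0,0,0],[-0.0166,0.04,0,0,0]]' && python3 -m jog '[[0,0,0,0.0222,0],[0,0,0,0.0222,0],[0,0,0,0.0222,0],[0,0,0,0.0222,0],[0,0,0,0.0222,0],[0,0,0,0.0222,0],[0,0,0,0.0222,0],[0,0,0,0.0222,0],[0,0,0,0.0222,0],[0,0,0,0.0222,0],[0,0,0,0,0],[0,0,0,0,0]]'
python3 - <<'E'
from h import *
print(r.get_state()['q'])
crop('wrist',(0,0,640,400),1.2,'c_w.png')
E
```

```text
clock: 2.5
tool_pos: [0.5732, 0.2898, 0.2388]
eef_rot: [0.791, 0.612, 0.0, -0.0]
contact_force: [-0.3, 1.0, 0.4]
opening: 0.999
clock: 3.7
tool_pos: [0.5717, 0.2912, 0.2387]
eef_rot: [0.999, -0.038, -0.0, 0.0]
contact_force: [0.6, 0.2, 0.6]
opening: 1.001
[-0.62524384  0.71461303  0.15366392  1.52241757 -0.12686167  0.91447838
 -0.50637459]
```

View pics/c_w.png

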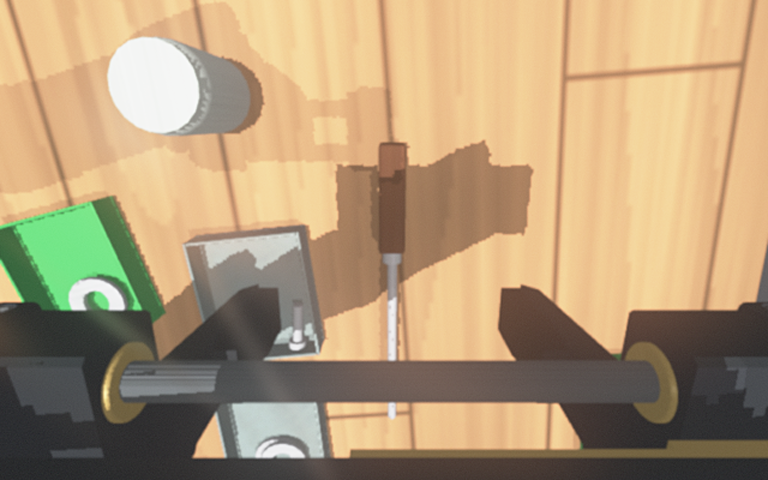

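Run:
```python
from h import *
r.snapshot('wrist')
for p in [(393,143),(391.5,250)]: print(w('wrist',(p[0]/1.2,p[1]/1.2),.034))
print(w('wrist',(392/1.2,415/1.2),.03))
for d in r.cut_out('hook_grip','wrist')[:2]:
    m=d['pixels'];ys,xs=m.nonzero();print(d['score'],d['rect'])
s=r.get_state();print(s['tool_pos'],s['eef_rot'])
```

```text
[0.57927855 0.34482406 0.034     ]
[0.57073418 0.24897046 0.034     ]
[0.55727806 0.06387946 0.03      ]
0.87 [316.4, 119.7, 337.8, 345.2]
[0.57179194 0.29108097 0.23873475] [ 9.99257589e-01 -3.85258541e-02 -8.32689877e-05 -1.47742915e-04]
```

```bash
python3 -m jog '[[0.0016,-0.005,0.03,0,0],[0,0,0.04,0,0],[0,0,0.04,0,0],[0,0,0.04,0,0],[0,0,0.03,0,0],[0,0,0.02,0,0],[0,0,0.01,0,0],[0,0,0.01,0,0],[0,0,0.01,0,0],[0,0,0.004,0,0],[0,0,0,0,0],[0,0,0,0,0]]'
python3 - <<'E'
from h import *
crop('wrist',(0,0,640,400),1.2,'d_w.png')
E
```

```text
clock: 5.05
tool_pos: [0.5742, 0.2962, 0.0053]
eef_rot: [0.999, -0.039, 0.0, -0.0]
contact_force: [0.3, -0.6, -0.4]
opening: 1.003
```

View pics/d_w.png

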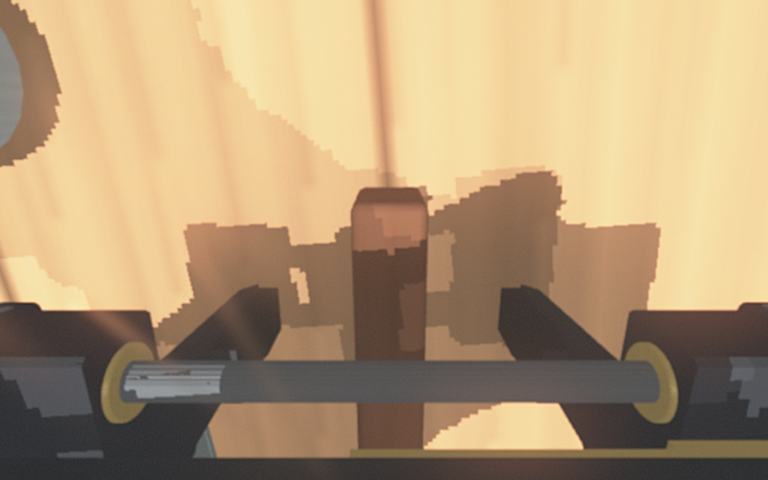

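The handle stands centred between the fingers at (390, 320). I close on it.

```bash
python3 -m jog '[[0,0,0,0,0.5],[0,0,0,0,1],[0,0,0,0,1],[0,0,0,0,1],[0,0,0,0,1],[0,0,0,0,1],[0,0,0,0,1]]' 45
python3 - <<'E'
from h import *
s=r.get_state();print(s['tool_pos'],s['opening'],s['contact_force'])
E
```

```text
clock: 5.8
tool_pos: [0.5738, 0.296, 0.0047]
eef_rot: [0.999, -0.039, -0.0, -0.0]
contact_force: [0.1, 0.9, -0.3]
opening: 0.387
[0.57380019 0.29596709 0.00469117] 0.386710614225122 [ 0.12949374  0.91725891 -0.28387866]
```

```bash
python3 -m jog '[[0,0,0,0,1],[0,0,0,0,1],[0,0,0,0,1],[0,0,0,0,1],[0,0,0,0,1]]' 45
python3 - <<'E'
from h import *
crop('top',(190,150,340,260),5,'e_t.png')
E
```

```text
clock: 6.3
tool_pos: [0.5739, 0.296, 0.0047]
eef_rot: [0.999, -0.039, 0.0, -0.0]
contact_force: [-1.2, 0.6, -0.5]
opening: 0.268
```

View pics/e_t.png

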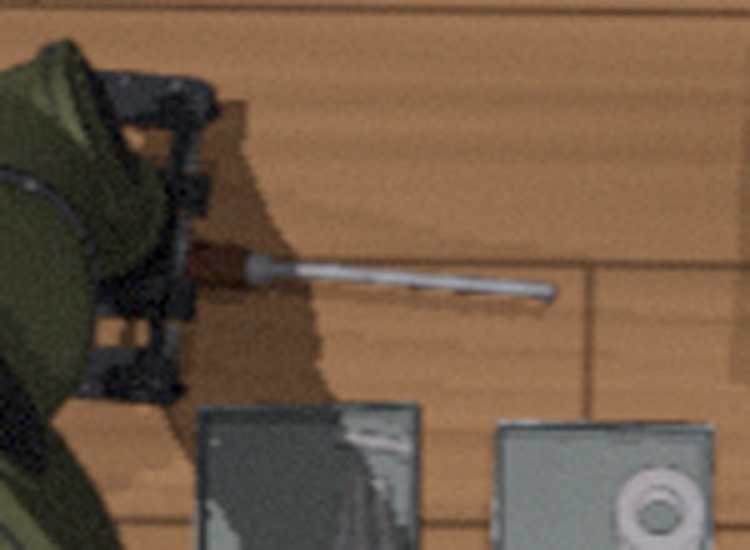

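```bash
python3 -m jog '[[0,0,-0.005,0,1],[0,0,-0.01,0,1],[0,0,-0.01,0,1],[0.02,0,0,0,1],[0.025,0,0,0,1],[0.025,0,0,0,1],[0.02,0,0,0,1],[0.0118,0,0,0,1],[0,0.02,0,0,1],[0,0.02,0,0,1],[0,0.02,0,0,1],[0,0,0,0,1],[0,0,0,0,1]]'
python3 - <<'E'
from h import *
crop('top',(230,110,430,260),4,'f_t.png')
crop('scene',(160,120,450,300),2.75,'f_s.png')
s=r.get_state();print(s['tool_pos'],s['contact_force'])
E
```

```text
clock: 7.65
tool_pos: [0.6709, 0.2287, 0.0305]
eef_rot: [0.999, -0.04, 0.0, -0.001]
contact_force: [-0.7, 1.2, -0.7]
opening: 0.268
[0.67049762 0.23063856 0.03014891] [ 0.39017587  0.83983692 -2.21485766]
```

View pics/f_t.png

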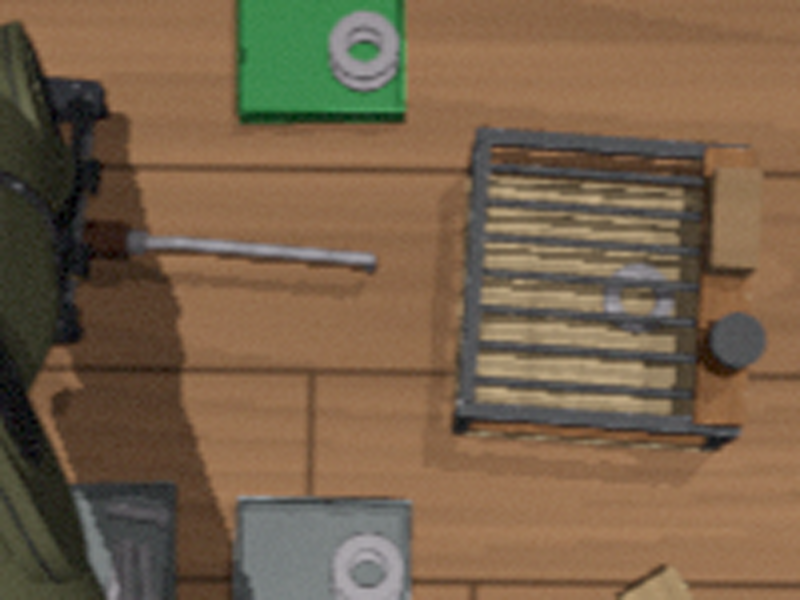

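View pics/f_s.png

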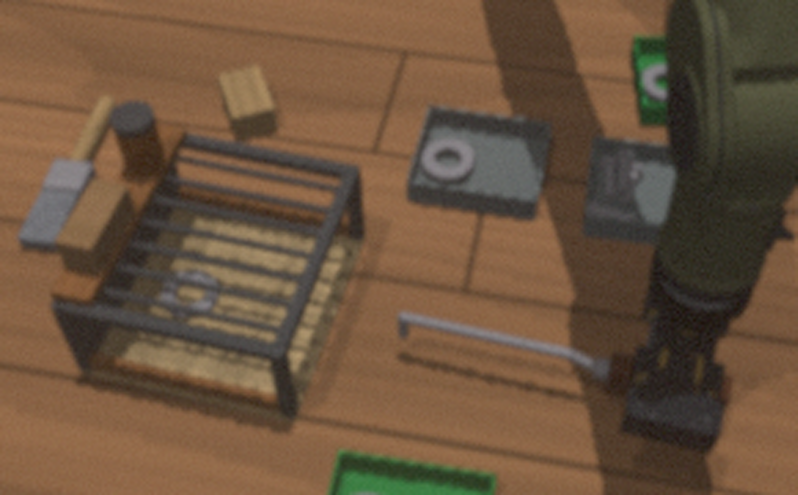

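Run:
```python
from h import *
s=r.get_state();p=s['tool_pos'];print(p)
for z in (.05,.055,.06): print(z,w('top',(324,175.5),z)[:2].round(4), w('scene',(160+400/2.75,120+315/2.75),z)[:2].round(4))
for z in (.015,.02,.025,.03): print(z,w('scene',(306.9,242.0),z)[:2].round(4))
ty=np.array([-.078,-.997]);tx=np.array([.997,-.078])
t=p[:2]+.2334*ty-.003*tx;print('toe pred',t, px('top',[*t,.055]),px('scene',[*t,.027]))
```

```text
[0.67049762 0.23063856 0.03014891]
0.05 [ 0.6509 -0.0082] [ 0.6485 -0.0026]
0.055 [ 0.6498 -0.0082] [ 0.6519 -0.0017]
0.06 [ 0.6487 -0.0082] [ 0.6552 -0.0009]
0.015 [ 6.459e-01 -3.000e-04]
0.02 [6.492e-01 5.000e-04]
0.025 [0.6524 0.0013]
0.03 [0.6557 0.0021]
toe pred [ 0.64930142 -0.00182724] [321.83622191 175.63411709] [305.89681501 240.28432425]
```

```bash
python3 -m jog '[[0,0,-0.006,0,1],[0,0.015,0,0,1],[0,0.02,0,0,1],[0,0.02,0,0,1],[0,0.02,0,0,1],[0,0.02,0,0,1],[0,0.02,0,0,1],[0,0.02,0,0,1],[0,0.02,0,0,1],[0,0.02,0,0,1],[0,0.015,0,0,1],[0,0.01,0,0,1],[0.0006,0.006,0,0,1],[0,0,0,0,1],[0,0,0,0,1],[0,0,0,0,1]]'
python3 - <<'E'
from h import *
crop('top',(330,130,430,230),6,'g_t.png')
crop('scene',(160,150,320,280),5,'g_s.png')
crop('wrist',(0,0,640,400),1.2,'g_w.png')
s=r.get_state();print(s['tool_pos'],s['contact_force'])
E
```

```text
clock: 9.35
tool_pos: [0.655, 0.0244, 0.0357]
eef_rot: [0.999, -0.039, 0.0, -0.001]
contact_force: [-0.1, -0.0, -1.2]
opening: 0.267
[0.65496491 0.02372043 0.03565587] [-0.40793321 -0.15350504 -1.37743794]
```

View pics/g_t.png

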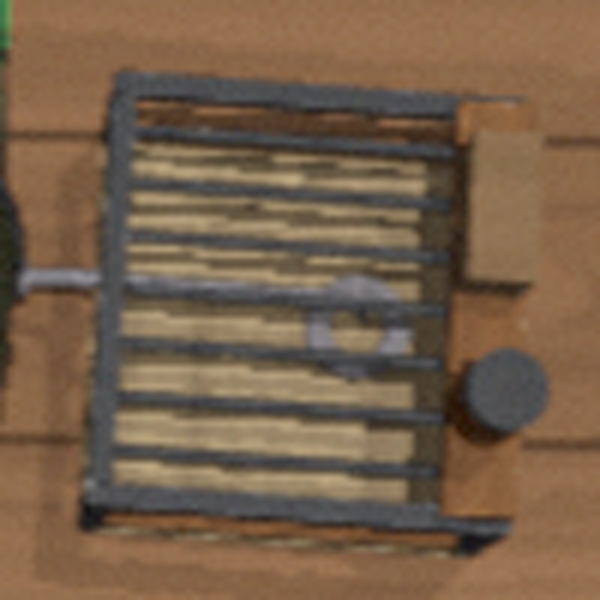

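View pics/g_s.png

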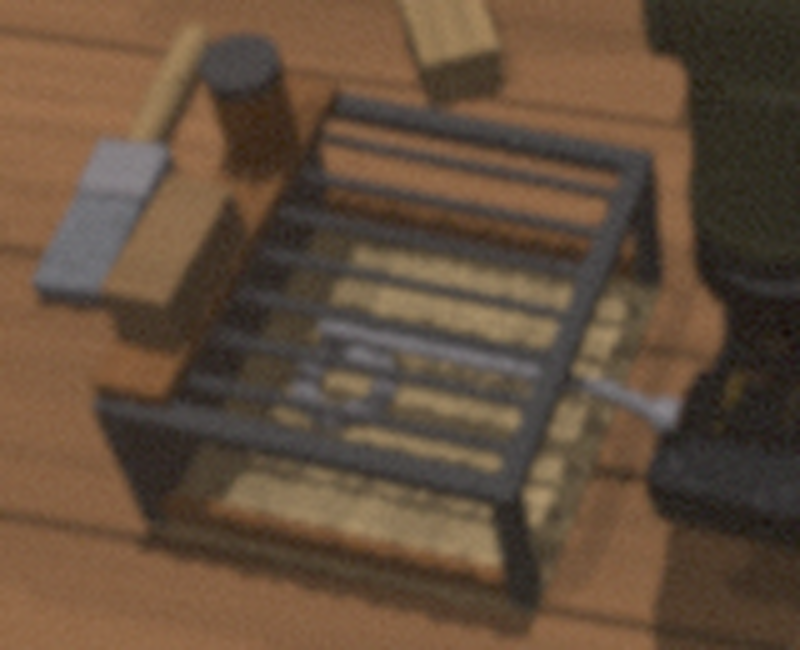

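View pics/g_w.png

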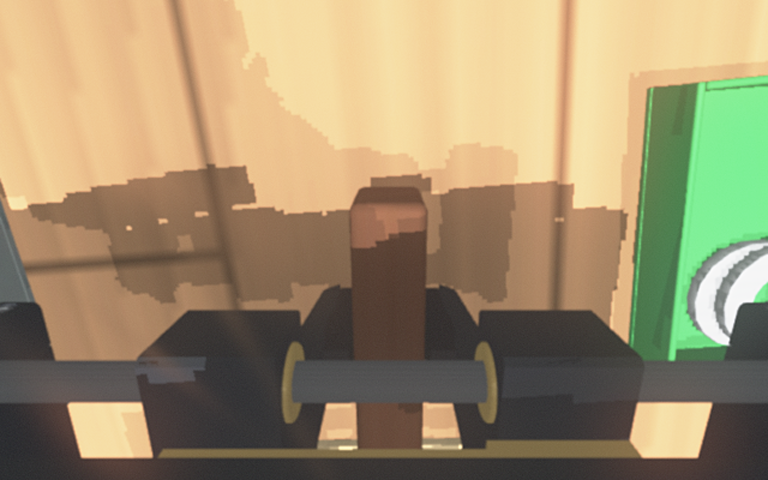

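Run:
```python
from h import *
s=r.get_state();p=s['tool_pos']
ty=np.array([-.078,-.997]);tx=np.array([.997,-.078])
t=p[:2]+.2334*ty-.003*tx;print('toe pred',t)
b=p[2]-.0047
for cam,(x0,y0),k in (('top',(330,130),6),('scene',(160,150),5)):
    for nm,X in (('elbow',[*t,b+.03]),('elbow-3',[*t,b+.027]),('tip',[*t,b]),('tip-4',[*t,b-.004]),('washer',[.634,-.209,.013])):
        print(cam,nm,((px(cam,X)-[x0,y0])*k).round(1))
```

```text
toe pred [ 0.63376871 -0.20874537]
top elbow [372.5 306.9]
top elbow-3 [371.5 308.1]
top tip [363.3 318.8]
top tip-4 [362.2 320.4]
top washer [358.6 325.2]
scene elbow [321.9 319.8]
scene elbow-3 [323.  323.6]
scene tip [332.5 356.4]
scene tip-4 [333.9 361.2]
scene washer [338.1 377.8]
```

```bash
python3 -m jog '[[0,0,0.006,0,1],[0,0,0.006,0,1],[0,0,0,0,1],[0,0,0,0,1]]'; python3 -m jog '[[0,0,0.003,0,1],[0,0,0,0,1],[0,0,0,0,1]]';python3 -m jog '[[0,0,0.002,0,1],[0,0,0,0,1],[0,0,0,0,1]]'
```

```text
clock: 9.9
tool_pos: [0.6546, 0.0227, 0.0232]
eef_rot: [0.999, -0.039, -0.0, 0.0]
contact_force: [0.8, 0.2, -2.0]
opening: 0.27
clock: 10.2
tool_pos: [0.6549, 0.0227, 0.0207]
eef_rot: [0.999, -0.039, -0.0, -0.0]
contact_force: [-0.2, -0.5, -1.4]
opening: 0.267
clock: 10.5
tool_pos: [0.6549, 0.0228, 0.0186]
eef_rot: [0.999, -0.039, -0.0, -0.0]
contact_force: [-0.5, -0.6, -1.8]
opening: 0.263
```

```bash
python3 -m jog '[[0,0,0.002,0,1],[0,0,0,0,1],[0,0,0,0,1]]'; python3 -m jog '[[0,0,0.002,0,1],[0,0,0,0,1],[0,0,0,0,1]]';python3 - <<'E'
from h import *
crop('top',(330,130,430,230),6,'h_t.png')
crop('scene',(160,150,320,280),5,'h_s.png')
s=r.get_state();print(s['tool_pos'],s['contact_force'],s['moment'])
E
```

```text
clock: 10.8
tool_pos: [0.6548, 0.0227, 0.0166]
eef_rot: [0.999, -0.039, -0.0, -0.0]
contact_force: [0.2, 0.0, -0.5]
opening: 0.268
clock: 11.1
tool_pos: [0.6549, 0.0227, 0.0146]
eef_rot: [0.999, -0.039, -0.0, -0.0]
contact_force: [-0.3, 0.2, -1.5]
opening: 0.269
[0.65495424 0.02274333 0.01471377] [ 0.47897756 -1.00878046 -1.94862873] [ 0.0515      0.02359348 -0.00807443]
```

View pics/h_t.png

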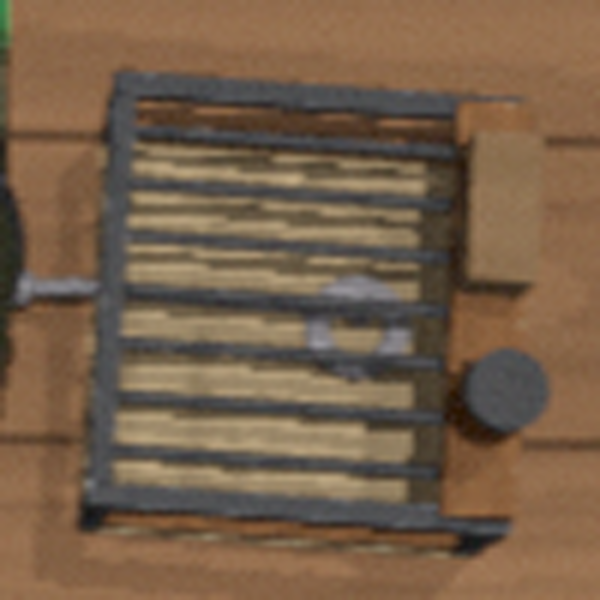

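View pics/h_s.png

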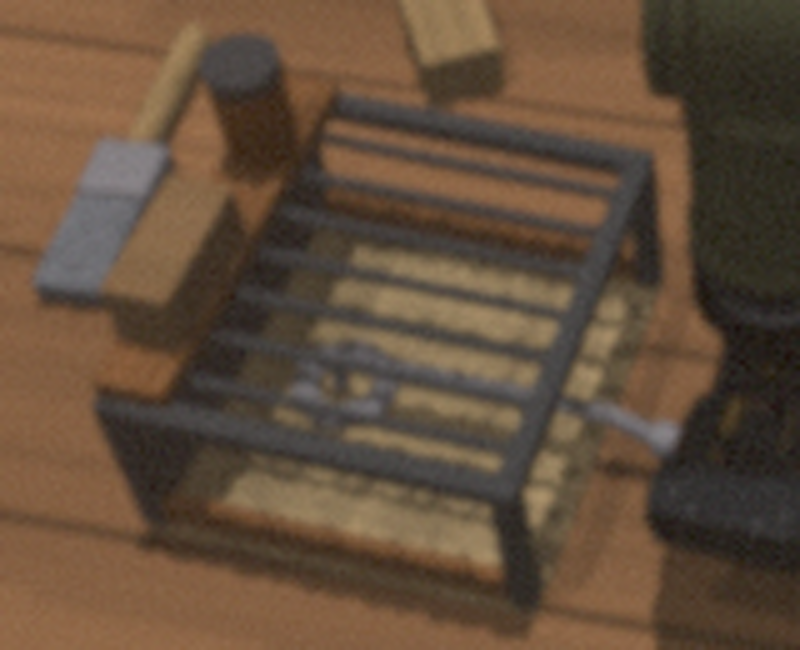

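```bash
for i in 1; do python3 -m jog '[[0,0,0.0015,0,1],[0,0,0,0,1],[0,0,0,0,1]]'; done; python3 -m jog '[[0,0,0.0015,0,1],[0,0,0,0,1],[0,0,0,0,1]]'
python3 - <<'E'
from h import *
s=r.get_state();print(s['tool_pos'],s['contact_force'],s['moment'])
E
```

```text
clock: 11.5
tool_pos: [0.6549, 0.0227, 0.0131]
eef_rot: [0.999, -0.039, -0.0, -0.0]
contact_force: [-0.2, 0.4, -1.5]
opening: 0.268
clock: 11.8
tool_pos: [0.6549, 0.0228, 0.0116]
eef_rot: [0.999, -0.039, -0.0, -0.0]
contact_force: [-1.0, -1.0, -1.3]
opening: 0.269
[0.65487342 0.02277016 0.01163071] [-1.0484481  -0.96028806 -1.34906017] [0.05176003 0.00806746 0.01156732]
```

```bash
python3 -m jog '[[0,0,0.001,0,1],[0,0,0,0,1]]'|grep -E 'tool_pos|force'
python3 - <<'E'
from h import *
s=r.get_state();print(s['moment'])
E
python3 -m jog '[[0,0,0.001,0,1],[0,0,0,0,1]]'|grep -E 'tool_pos|force'
python3 - <<'E'
from h import *
s=r.get_state();print(s['moment'])
E
python3 -m jog '[[0,0,0.001,0,1],[0,0,0,0,1]]'|grep -E 'tool_pos|force'
python3 - <<'E'
from h import *
s=r.get_state();print(s['moment'])
E
```

```text
tool_pos: [0.6549, 0.0227, 0.0106]
contact_force: [0.1, 0.7, -1.8]
[-0.00420011  0.05012858  0.0046313 ]
tool_pos: [0.6549, 0.0228, 0.0097]
contact_force: [-0.2, 0.6, -1.2]
[-0.11845153  0.05420542  0.03282443]
tool_pos: [0.655, 0.0228, 0.0087]
contact_force: [0.1, 0.5, -1.0]
[-0.17592819  0.06651806  0.02881389]
```

```bash
python3 -m jog '[[0,0,-0.0015,0,1],[0,-0.004,0,0,1],[0,-0.006,0,0,1],[0,-0.008,0,0,1],[0,-0.01,0,0,1],[0,-0.01,0,0,1],[0,-0.01,0,0,1],[0,-0.01,0,0,1],[0,-0.01,0,0,1],[0,-0.01,0,0,1],[0,-0.01,0,0,1],[0,-0.006,0,0,1],[0,0,0,0,1]]'
python3 - <<'E'
from h import *
crop('top',(290,130,430,230),5,'i_t.png')
crop('scene',(160,150,320,280),5,'i_s.png')
s=r.get_state();print(s['tool_pos'],s['contact_force'],s['moment'])
E
```

```text
clock: 13.7
tool_pos: [0.6623, 0.1185, 0.0102]
eef_rot: [0.999, -0.039, 0.0, -0.001]
contact_force: [-0.0, 0.9, -0.7]
opening: 0.267
[0.66238988 0.11653599 0.01023223] [ 0.48881511 -0.05053984 -0.84549058] [-0.05083491  0.06811411  0.01480865]
```

View pics/i_t.png

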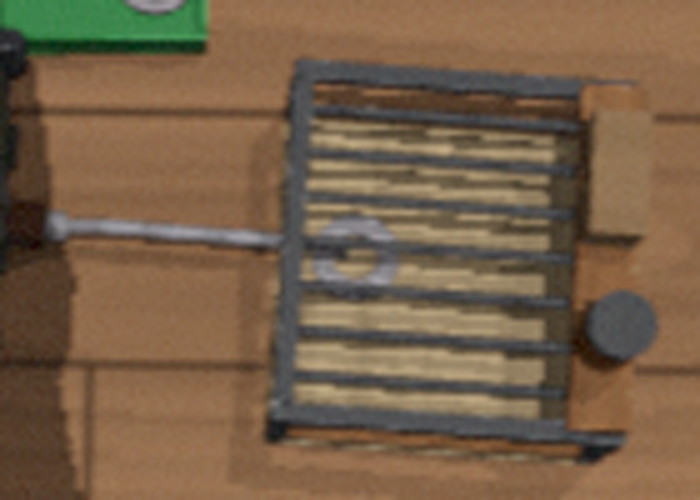

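View pics/i_s.png

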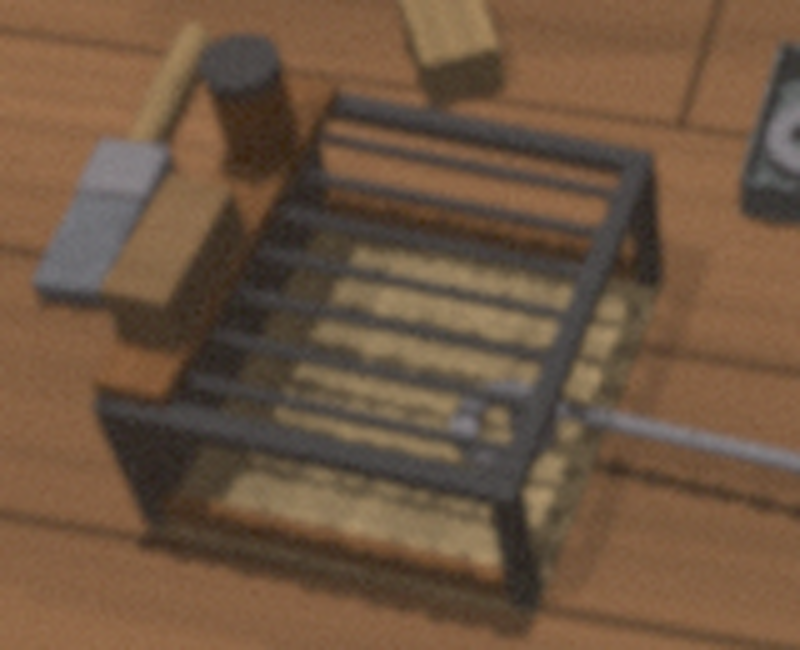

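```bash
python3 -m jog '[[0,-0.006,0,0,1],[0,-0.01,0,0,1],[0,-0.01,0,0,1],[0,-0.01,0,0,1],[0,-0.01,0,0,1],[0,-0.006,0,0,1],[0,0,0,0,1],[0,0,0,0,1]]'
python3 - <<'E'
from h import *
crop('top',(290,130,430,230),5,'j_t.png')
crop('scene',(200,180,340,280),5,'j_s.png')
s=r.get_state();print(s['tool_pos'],s['contact_force'],s['moment'])
E
```

```text
clock: 14.6
tool_pos: [0.6664, 0.1683, 0.0101]
eef_rot: [0.999, -0.039, -0.0, 0.0]
contact_force: [0.6, -0.4, -1.6]
opening: 0.271
[0.66645809 0.16741034 0.01020047] [ 1.16439536  0.32846068 -1.55464063] [0.00532658 0.10737283 0.02832059]
```

View pics/j_t.png

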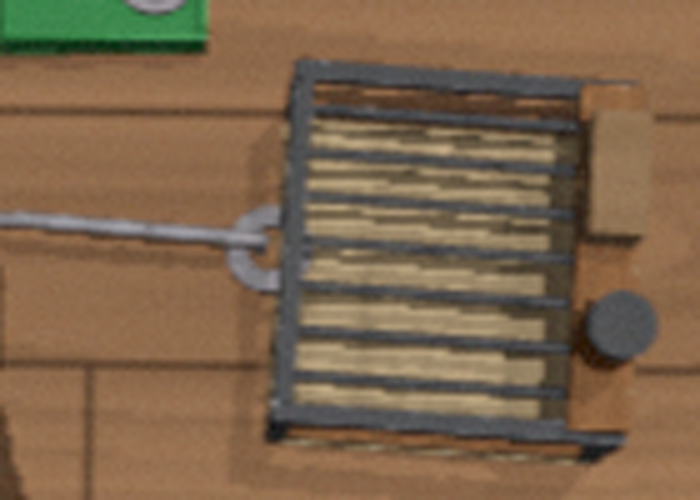

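View pics/j_s.png

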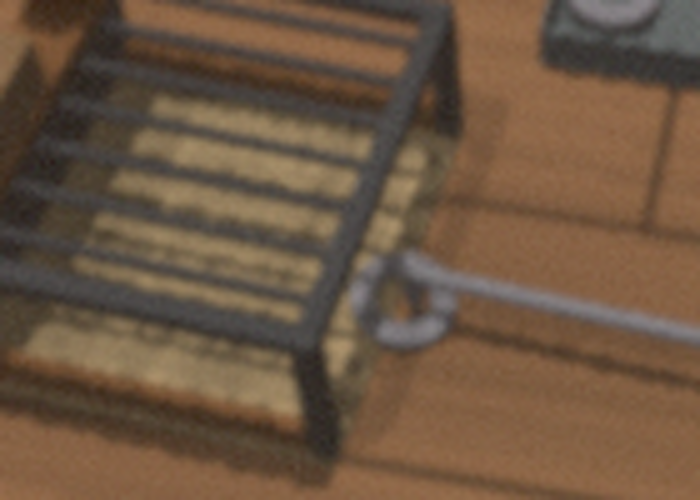

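```bash
python3 -m jog '[[0,-0.004,0.001,0,1],[0,-0.002,0.001,0,1],[0,-0.002,0.001,0,1],[0,0,0,0,1]]'
python3 - <<'E'
from h import *
s=r.get_state();print(s['moment'])
E
python3 -m jog '[[0,-0.002,0.001,0,1],[0,-0.003,0,0,1],[0,-0.005,0,0,1],[0,-0.007,0,0,1],[0,-0.008,0,0,1],[0,-0.008,0,0,1],[0,0,0,0,1]]'
python3 - <<'E'
from h import *
crop('top',(270,130,410,230),5,'k_t.png')
crop('scene',(200,180,340,280),5,'k_s.png')
s=r.get_state();print(s['tool_pos'],s['contact_force'],s['moment'])
E
```

```text
clock: 15.1
tool_pos: [0.6669, 0.1768, 0.007]
eef_rot: [0.999, -0.039, -0.0, -0.0]
contact_force: [-0.7, -0.4, -2.0]
opening: 0.27
[0.01636535 0.08059836 0.00179836]
clock: 15.8
tool_pos: [0.6694, 0.2121, 0.0062]
eef_rot: [0.999, -0.038, 0.0, -0.001]
contact_force: [-0.2, 0.2, -1.5]
opening: 0.269
[0.66957595 0.20973997 0.00619321] [ 0.16660378 -0.59600971 -1.65575303] [-0.00653163  0.07576601 -0.00860473]
```

View pics/k_t.png

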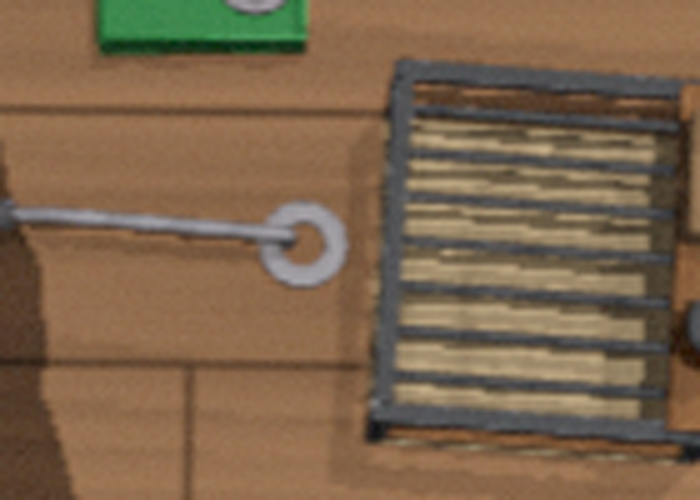

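View pics/k_s.png

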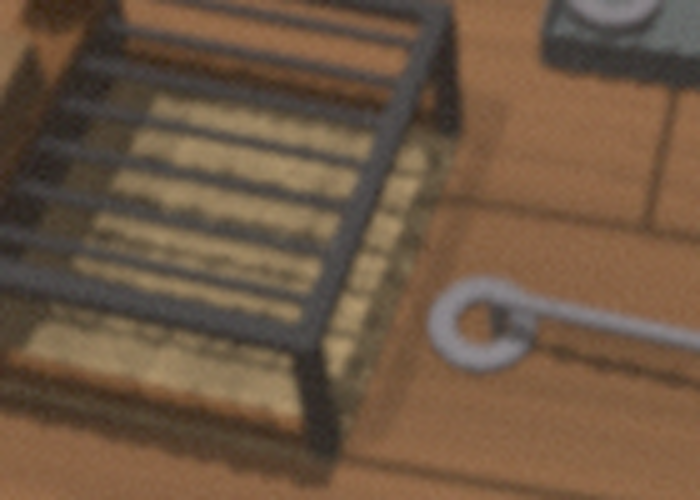

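```bash
python3 -m jog '[[0,-0.006,0,0,1],[0,-0.01,0,0,1],[0,-0.01,0,0,1],[0,-0.01,0,0,1],[0,-0.008,0,0,1],[0,-0.004,0,0,1],[0,0,0,0,1],[0,0.004,0,0,1],[0,0,-0.01,0,1],[0,0,-0.02,0,1],[0,0,-0.01,0,1],[0,0,0,0,1]]'
python3 - <<'E'
from h import *
crop('top',(190,130,410,260),3.6,'l_t.png')
crop('scene',(200,150,480,290),2.8,'l_s.png')
s=r.get_state();print(s['tool_pos'],s['contact_force'],s['moment'])
E
```

```text
clock: 17.1
tool_pos: [0.6754, 0.2536, 0.0497]
eef_rot: [0.999, -0.04, 0.003, -0.001]
contact_force: [0.7, -0.1, -1.1]
opening: 0.264
[0.6734271  0.25323664 0.04712485] [ 0.00336708 -0.33903502 -2.02765959] [ 0.00857438  0.07992029 -0.00557004]
```

View pics/l_t.png

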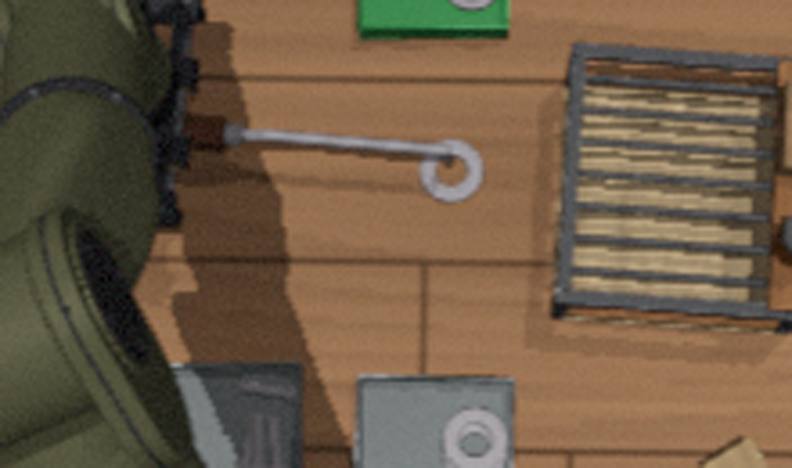

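View pics/l_s.png

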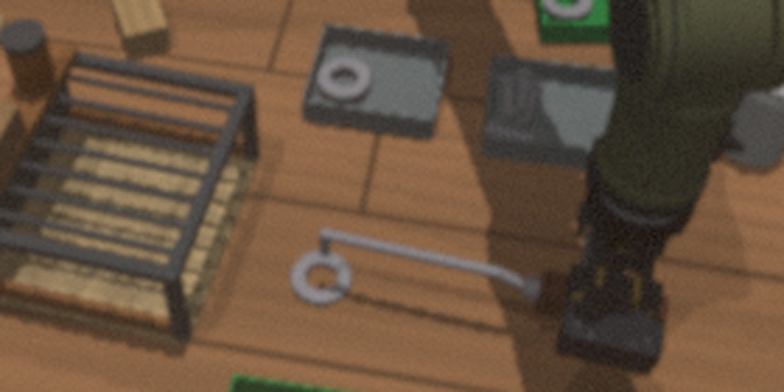

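```bash
python3 -m jog '[[-0.015,-0.005,0,0,1],[-0.02,-0.01,0,0,1],[-0.02,-0.01,0,0,1],[-0.02,-0.01,0,0,1],[-0.02,0,0,0,1],[-0.0075,0,0,0,1],[0,0,0.01,0,1],[0,0,0.015,0,1],[0,0,0.01,0,1],[0,0,0.003,0,1],[0,0,0,0,1],[0,0,0,0,1]]'; python3 -m jog '[[0,0,0.002,0,1],[0,0,0,0,1],[0,0,0,0,1]]'
python3 - <<'E'
from h import *
s=r.get_state();print(s['tool_pos'],s['contact_force'],s['moment'])
E
```

```text
clock: 18.4
tool_pos: [0.5742, 0.2958, 0.0082]
eef_rot: [0.999, -0.04, 0.0, -0.0]
contact_force: [0.2, -0.0, -1.5]
opening: 0.267
clock: 18.7
tool_pos: [0.5738, 0.2961, 0.0065]
eef_rot: [0.999, -0.039, 0.0, -0.0]
contact_force: [0.4, 1.1, -1.7]
opening: 0.266
[0.57383051 0.29609194 0.0065133 ] [ 0.41962082  1.07570265 -1.69217784] [-0.02374015  0.07202397  0.03933632]
```

```bash
python3 -m jog '[[0,0,0.0012,0,1],[0,0,0,0,1],[0,0,0,0,1],[0,0,0,0,0.6],[0,0,0,0,0.6],[0,0,0,0,0],[0,0,0,0,0],[0,0,0,0,0],[0,0,0,0,0],[0,0,0,0,0],[0,0,0,0,0]]'; python3 -m jog '[[0,0,-0.01,0,0],[0,0,-0.02,0,0],[0,0,-0.03,0,0],[0,0,-0.04,0,0],[0,0,-0.02,0,0],[0,0,0,0,0]]'
python3 - <<'E'
from h import *
crop('top',(190,130,410,260),3.6,'m_t.png')
crop('scene',(200,150,480,290),2.8,'m_s.png')
r.snapshot('top')
for d in r.cut_out('washer_mid','top'):
    m=d['pixels'];ys,xs=m.nonzero();print(d['score'],d['rect'],w('top',(xs.mean(),ys.mean()),.007))
r.snapshot('scene')
for d in r.cut_out('washer_mid','scene'):
    m=d['pixels'];ys,xs=m.nonzero();print(d['score'],d['rect'],w('scene',(xs.mean(),ys.mean()),.0035))
E
```

```text
clock: 19.8
tool_pos: [0.5737, 0.296, 0.005]
eef_rot: [0.999, -0.039, -0.0, -0.0]
contact_force: [-0.1, 0.3, -0.5]
opening: 0.921
clock: 20.4
tool_pos: [0.5761, 0.297, 0.1292]
eef_rot: [0.999, -0.04, 0.003, -0.002]
contact_force: [0.6, -0.1, -0.5]
opening: 1.001
0.75 [309.7, 168.5, 323.2, 184.9] [0.65399368 0.01905817 0.007     ]
0.65 [304.1, 239.3, 326.5, 261.1] [0.65628655 0.01864575 0.0035    ]
```

View pics/m_t.png

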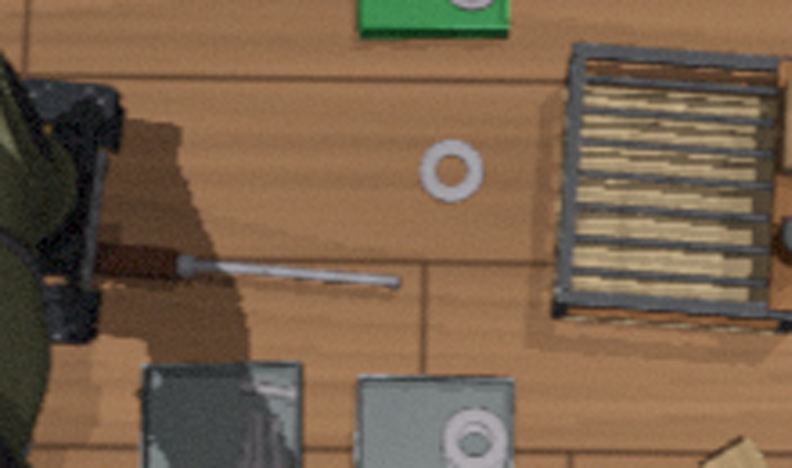

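View pics/m_s.png

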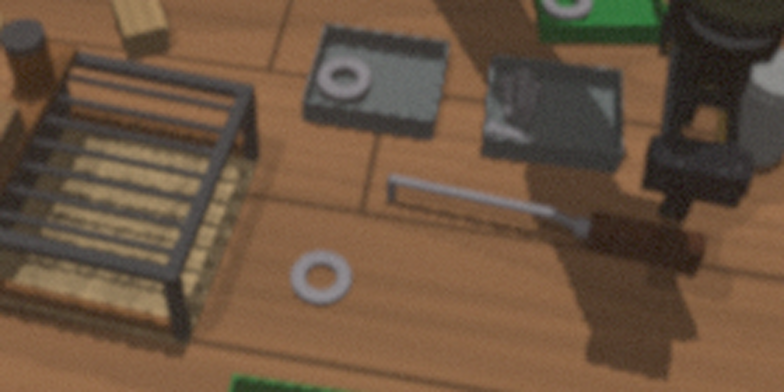

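```bash
python3 -m jog '[[0.012,0.03,0,0,0],[0.015,0.04,0,0,0],[0.015,0.04,0,0,0],[0.015,0.04,0,0,0],[0.015,0.04,0,0,0],[0.015,0.04,0,0,0],[0.0093,0.025,0,0,0],[0.005,0.0144,0,0,0],[0,0,0,-0.0125,0],[0,0,0,0,0],[0,0,0,0,0]]';  python3 - <<'E'
from h import *
crop('wrist',(0,0,640,400),1.2,'n_w.png')
s=r.get_state();print(s['tool_pos'],s['eef_rot'])
for z in(.007,):
  for X in ((.654,.0195,z),(.654+.027,.0195,z),(.654-.027,.0195,z),(.654,.0465,z)): print(px('wrist',X)*1.2)
E
```

```text
clock: 21.8
tool_pos: [0.653, 0.0213, 0.1245]
eef_rot: [1.0, 0.0, -0.001, -0.001]
contact_force: [0.1, -0.2, -0.2]
opening: 0.999
[0.65308124 0.02122746 0.12460784] [ 9.99999700e-01  1.42128550e-04 -4.34209773e-04 -6.24739593e-04]
[390.6202829 233.413366 ]
[430.01110534 233.39841131]
[351.23511232 233.42831854]
[390.64346023 194.39887387]
```

View pics/n_w.png

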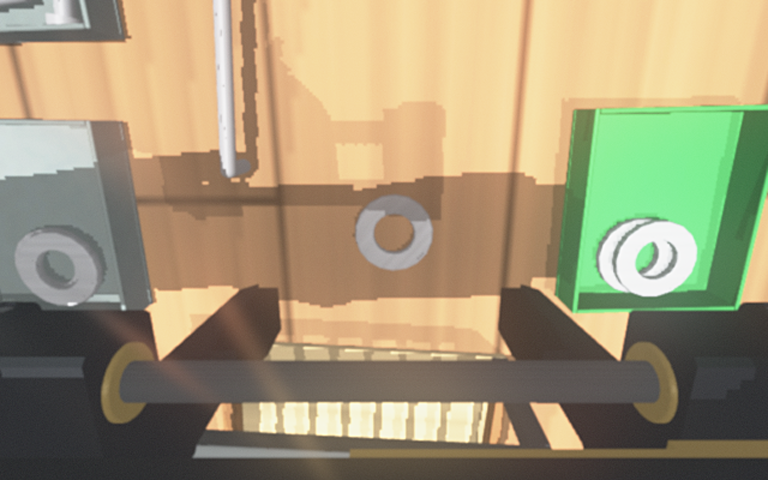

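```bash
python3 -m jog '[[0.003,0.001,0.02,0,0],[0,0,0.03,0,0],[0,0,0.03,0,0],[0,0,0.02,0,0],[0,0,0.01,0,0],[0,0,0.005,0,0],[0,0,0.004,0,0],[0,0,0.003,0,0],[0,0,0,0,0],[0,0,0,0,0]]'
```

```text
clock: 22.85
tool_pos: [0.6569, 0.0184, 0.0036]
eef_rot: [1.0, -0.0, 0.001, -0.0]
contact_force: [-0.5, 0.2, -0.9]
opening: 0.996
```

```bash
python3 -m jog '[[0,-0.0015,0.0015,0,0],[0,0,0,0,0.3],[0,0,0,0,1],[0,0,0,0,1],[0,0,0,0,1],[0,0,0,0,1],[0,0,0,0,1],[0,0,0,0,1],[0,0,0,0,1]]' 30
python3 - <<'E'
from h import *
crop('wrist',(0,0,640,400),1.2,'o_w.png')
E
```

```text
clock: 23.75
tool_pos: [0.6565, 0.0199, 0.0015]
eef_rot: [1.0, -0.0, 0.0, -0.0]
contact_force: [-0.4, 0.1, 0.4]
opening: 0.597
```

View pics/o_w.png

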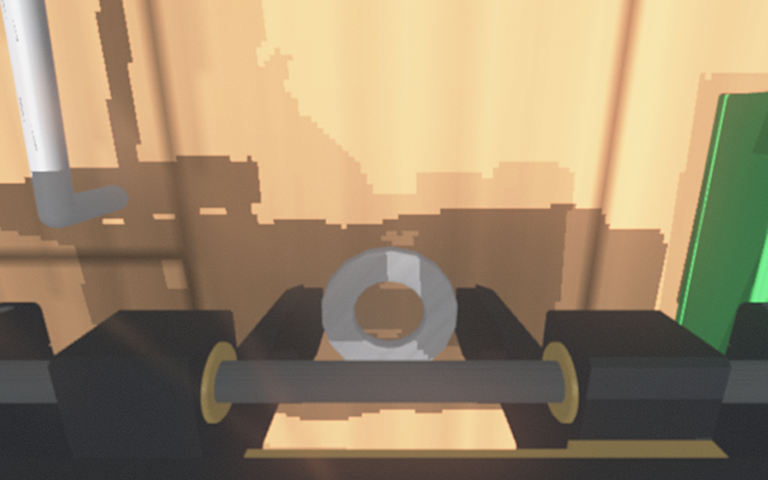

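```bash
python3 -m jog '[[0,0,-0.005,0,1],[0,0,-0.015,0,1],[0,0,-0.03,0,1],[0,0,-0.03,0,1],[0,0,-0.02,0,1],[-0.02,0,0,0,1],[-0.03,-0.006,0,0,1],[-0.035,-0.006,0,0,1],[-0.035,-0.007,0,0,1],[-0.035,-0.007,0,0,1],[-0.035,-0.007,0,0,1],[-0.025,-0.006,0,0,1],[-0.015,0,0,0,1],[-0.004,0,0,0,1],[0,0,0,0,1],[0,0,0,0,1]]' 30
python3 - <<'E'
from h import *
crop('wrist',(0,0,640,400),1.2,'p_w.png')
crop('top',(190,130,410,290),3.6,'p_t.png')
crop('scene',(200,120,480,290),2.8,'p_s.png')
s=r.get_state();print(s['tool_pos'],s['eef_rot'],s['opening'])
for x in (.3674,.4774):
  for y in (.0938,-.0362): print((x,y),px('wrist',(x,y,.03))*1.2)
E
```

```text
clock: 25.4
tool_pos: [0.4243, 0.0591, 0.1019]
eef_rot: [1.0, -0.0, 0.001, -0.0]
contact_force: [0.2, 0.2, -0.1]
opening: 0.593
[0.42369304 0.05897115 0.10155084] [ 9.99999602e-01 -4.34481862e-04  7.65597129e-04 -1.42369297e-04] 0.5971662507714006
(0.3674, 0.0938) [286.31316089 191.92150906]
(0.3674, -0.0362) [301.27608034 393.43958345]
(0.4774, 0.0938) [486.62357822 191.5080021 ]
(0.4774, -0.0362) [473.1058664  392.97570542]
```

View pics/p_w.png

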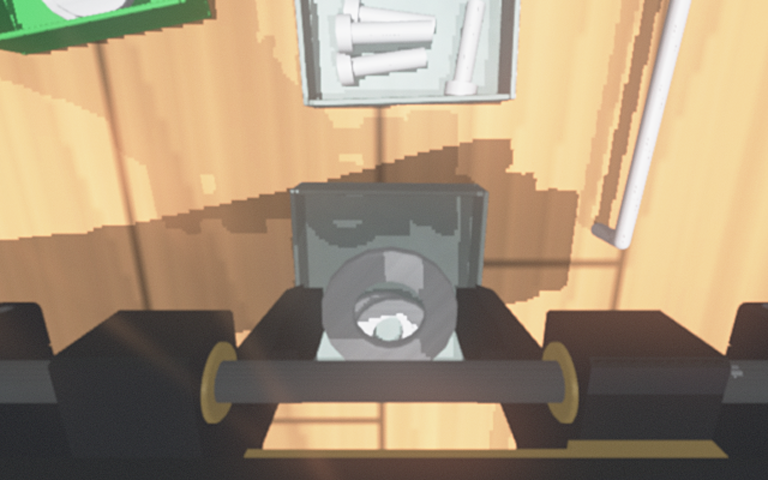

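View pics/p_s.png

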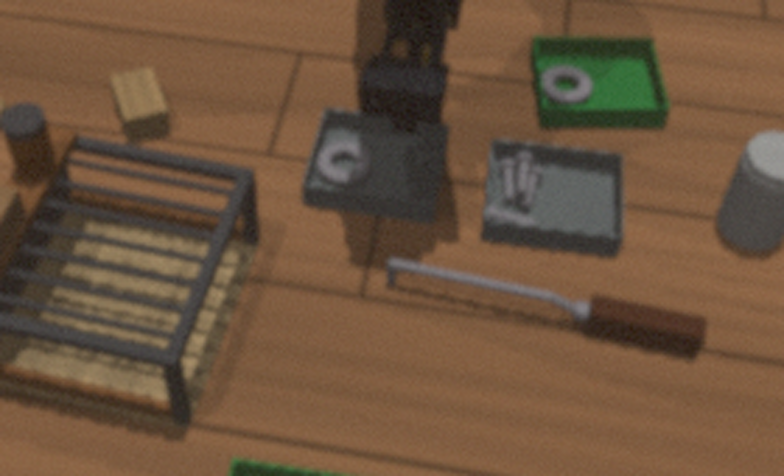

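View pics/p_t.png

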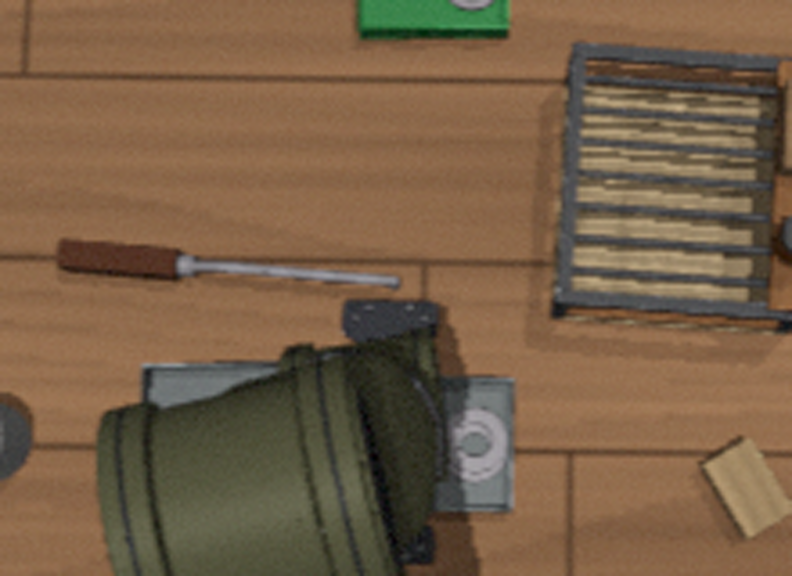

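```bash
python3 -m jog '[[0.0004,-0.001,0.02,0,1],[0,0,0.02,0,1],[0,0,0.02,0,1],[0,0,0.01,0,1],[0,0,0.01,0,1],[0,0,0.005,0,1],[0,0,0.005,0,1],[0,0,0.0025,0,1],[0,0,0,0,1],[0,0,0,0,1]]'
```

```text
clock: 26.55
tool_pos: [0.4357, 0.0621, 0.022]
eef_rot: [1.0, -0.0, -0.015, 0.002]
contact_force: [-2.3, 0.3, -1.2]
opening: 0.596
```

Run:
```python
from h import *
crop('wrist',(0,0,640,400),1.2,'q_w.png')
s=r.get_state();print(s['tool_pos'],s['contact_force'],s['opening'])
```

```text
[0.43571322 0.06206216 0.02208606] [-2.94023378 -0.26466033 -2.28897266] 0.597211329965111
```

View pics/q_w.png

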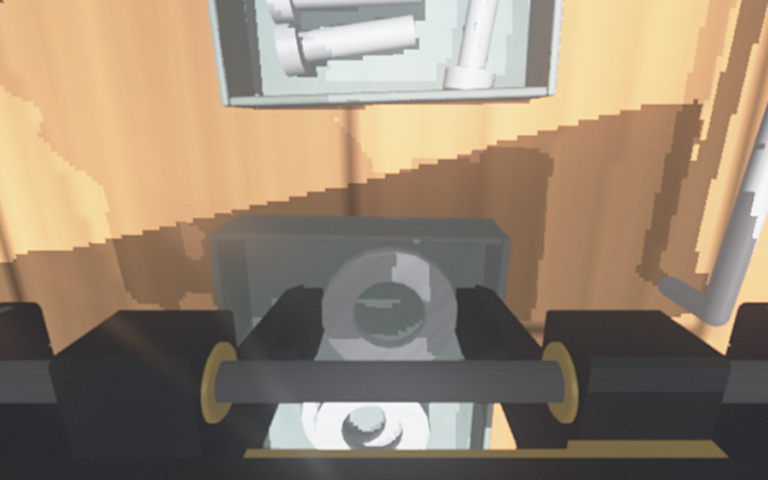

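Run:
```python
from h import *
s=r.get_state();print(s['q'].round(3),s['eef_rot'])
lo=[-3.01,-.46,-1.47,.13,-1,.04,-2.66];hi=[3.01,2.08,1.51,2.56,4.14,2.09,2.66]
print((s['q']-lo).round(2),(hi-s['q']).round(2))
```

```text
[-0.261  0.911  0.029  2.224 -0.637  0.044  0.394] [ 9.99889788e-01  1.02279945e-05 -1.47402487e-02  1.77098466e-03]
[2.75 1.37 1.5  2.09 0.36 0.   3.05] [3.27 1.17 1.48 0.34 4.78 2.05 2.27]
```

```bash
python3 -m jog '[[0,0,-0.01,0,1],[0,0,-0.01,0,1],[0,0,-0.01,0,1],[0,0,0,0,1],[0,0,0,0,1]]'
python3 - <<'E'
from h import *
s=r.get_state();print(s['q'].round(3),s['tool_pos'])
E
```

```text
clock: 27.1
tool_pos: [0.4381, 0.0623, 0.0529]
eef_rot: [1.0, 0.0, -0.013, 0.002]
contact_force: [-0.1, 0.5, -0.3]
opening: 0.597
[-0.302  0.848  0.097  2.22  -0.634  0.127  0.394] [0.43812669 0.06234119 0.05287567]
```

```bash
python3 -m jog '[[-0.01,0,0,0,1],[-0.01,0,0,0,1],[0,0,0.004,0,1],[0,0,0,0,1],[0,0,0,0,1]]'
python3 - <<'E'
from h import *
s=r.get_state();print(s['q'].round(3),s['tool_pos'])
E
```

```text
clock: 27.6
tool_pos: [0.4181, 0.0621, 0.0485]
eef_rot: [1.0, -0.0, -0.013, 0.002]
contact_force: [-0.3, -0.9, -0.5]
opening: 0.599
[-0.279  0.851  0.04   2.276 -0.667  0.054  0.414] [0.41807011 0.06212691 0.04849409]
```

```bash
python3 -m jog '[[0.004,0,0.004,0,1],[0,0,0.004,0,1],[-0.002,0,0.004,0,1],[-0.002,0,0.004,0,1],[0,0,0,0,1]]'
python3 - <<'E'
from h import *
s=r.get_state();print(s['q'].round(3),s['tool_pos'],s['eef_rot'].round(4),s['contact_force'])
E
```

```text
clock: 28.1
tool_pos: [0.4199, 0.0625, 0.0345]
eef_rot: [1.0, 0.001, -0.016, 0.002]
contact_force: [0.7, 0.2, -0.5]
opening: 0.597
[-0.279  0.884  0.043  2.267 -0.998  0.043  0.748] [0.41994606 0.06251211 0.03452363] [ 9.999e-01  7.000e-04 -1.600e-02  2.300e-03] [ 0.67317649  0.17083809 -0.52503745]
```

```bash
python3 -m jog '[[-0.002,0,0.003,0,1],[-0.002,0,0.003,0,1],[-0.002,0,0.003,0,1],[0,0,0,0,1]]'
python3 - <<'E'
from h import *
s=r.get_state();print(s['q'].round(3),s['tool_pos'],s['eef_rot'].round(4),s['contact_force'])
E
```

```text
clock: 28.5
tool_pos: [0.4177, 0.0632, 0.0299]
eef_rot: [1.0, -0.001, -0.02, 0.003]
contact_force: [-0.2, -0.2, -1.5]
opening: 0.595
[-0.28   0.895  0.041  2.265 -1.     0.043  0.745] [0.41773371 0.06323452 0.02993701] [ 9.998e-01 -6.000e-04 -2.040e-02  2.800e-03] [-0.23417208 -0.18877722 -1.46941456]
```

```bash
python3 -m jog '[[0,-0.0,0.004,0,1],[0,0,0.004,0,1],[0,0,0.004,0,1],[-0.002,0,0.003,0,1],[-0.002,0,0.003,0,1],[0,0,0,0,1]]'
python3 - <<'E'
from h import *
s=r.get_state();print(s['q'].round(3),s['tool_pos'],s['eef_rot'].round(4),s['contact_force'])
E
```

```text
clock: 29.1
tool_pos: [0.4193, 0.0641, 0.0174]
eef_rot: [1.0, -0.0, -0.027, 0.004]
contact_force: [1.0, -0.6, -0.6]
opening: 0.595
[-0.279  0.924  0.038  2.248 -1.     0.043  0.745] [0.41926893 0.06406793 0.01739217] [ 9.996e-01 -2.000e-04 -2.650e-02  3.700e-03] [ 0.994677   -0.62743517 -0.55656259]
```

```bash
python3 -m jog '[[0,0.002,0.003,0,1],[0,0.002,0.003,0,1],[-0.001,0.001,0.003,0,1],[-0.001,0,0.002,0,1],[0,0,0,0,1],[0,0,0,0,1]]'
python3 - <<'E'
from h import *
crop('wrist',(0,0,640,400),1.2,'s_w.png')
s=r.get_state();print(s['q'].round(3),s['tool_pos'],s['eef_rot'].round(4),s['contact_force'])
E
```

```text
clock: 29.7
tool_pos: [0.4209, 0.0596, 0.0099]
eef_rot: [1.0, -0.0, -0.03, 0.004]
contact_force: [-0.2, -0.3, -1.1]
opening: 0.6
[-0.267  0.94   0.037  2.238 -1.     0.043  0.756] [0.42089278 0.0596043  0.00993903] [ 9.995e-01 -1.000e-04 -3.000e-02  4.200e-03] [-0.44773579  0.5363891  -0.41370428]
```

View pics/s_w.png

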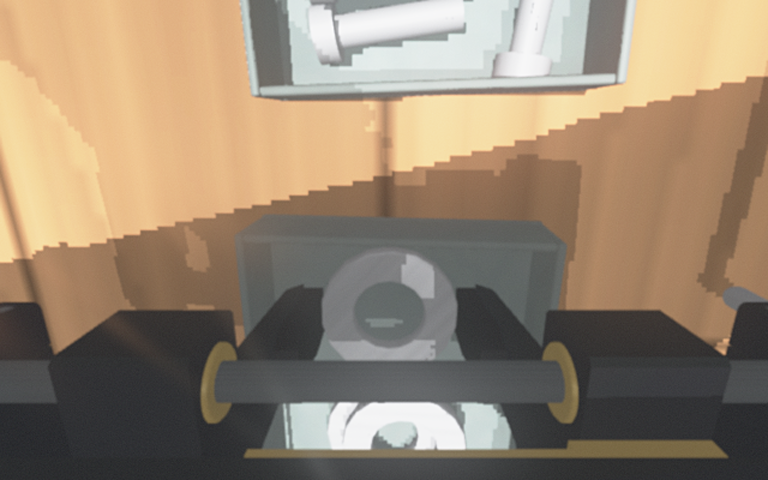

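```bash
python3 -m jog '[[0.0015,0,0,0,1],[0,0,0,0,0.34],[0,0,0,0,0.34],[0,0,0,0,0.34],[0,0,0,0,0.34]]'
python3 - <<'E'
from h import *
crop('wrist',(0,0,640,400),1.2,'t_w.png')
s=r.get_state();print(s['tool_pos'],s['contact_force'])
E
```

```text
clock: 30.25
tool_pos: [0.4224, 0.0595, 0.0099]
eef_rot: [1.0, -0.0, -0.03, 0.004]
contact_force: [0.5, -0.4, 0.7]
opening: 0.661
[0.42242702 0.05953274 0.00988442] [ 0.58492958  0.21395735 -0.57620642]
```

View pics/t_w.png

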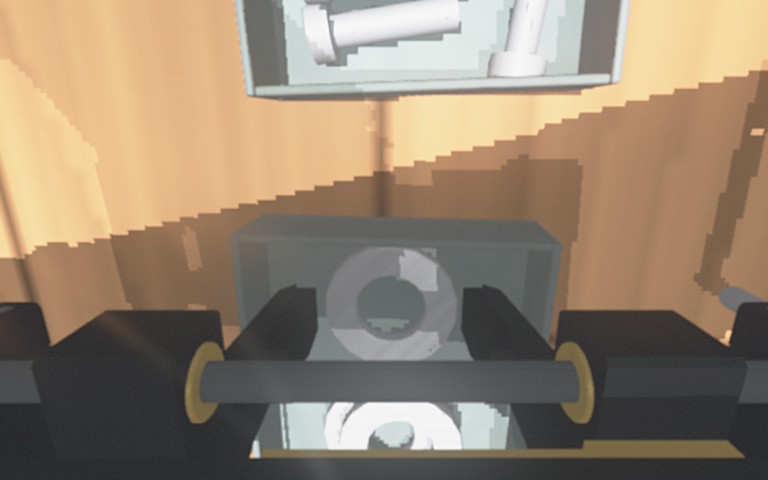

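```bash
python3 -m jog '[[0,0,-0.005,0,0.34],[0,0,-0.008,0,0.34],[0,0,-0.01,0,0.34],[0,0,-0.015,0,0.34],[0,0,-0.02,0,0.34],[0.02,0,-0.03,0,0.34],[0.02,0,-0.03,0,0.34],[0.02,0,-0.03,0,0.34],[0,0,0,0,0.34],[0,0,0,0,0.34]]'
python3 - <<'E'
from h import *
crop('wrist',(0,0,640,400),1.2,'u_w.png')
crop('scene',(130,100,510,370),2,'u_s.png')
E
```

```text
clock: 31.3
tool_pos: [0.4909, 0.0611, 0.1543]
eef_rot: [1.0, 0.0, -0.03, 0.004]
contact_force: [-0.0, 1.6, -0.4]
opening: 0.66
```

View pics/u_w.png

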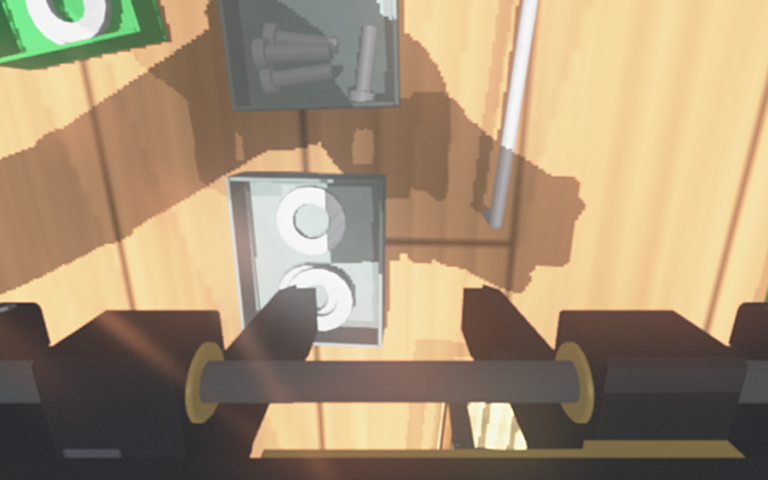

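View pics/u_s.png

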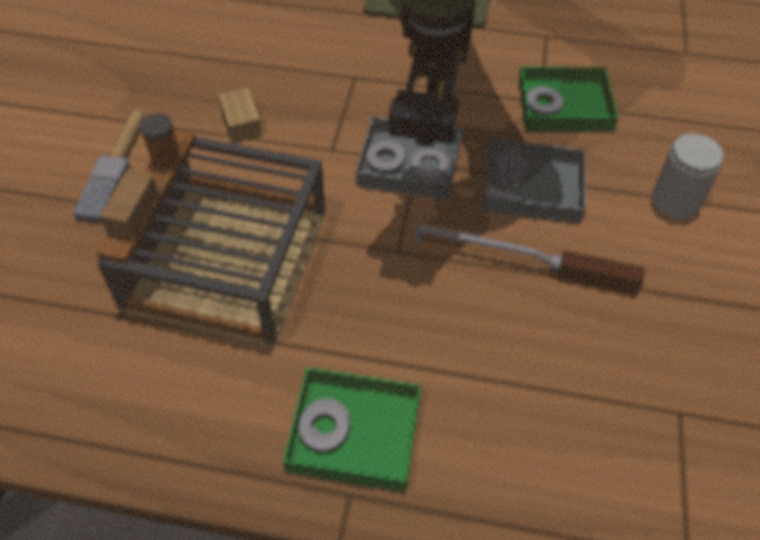

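The washer lies flat in the free part of the grey washer bin (wrist image 310, 219). The hook lies flat on the bench, and the can, offcut and brush are where they were. The arm is clear, so I hand in.

Run:
```python
from h import *
print(r.finish_job()); print(r.get_state()['clock'])
```

```text
the job is handed in; nothing more can be done
None
the job is handed in; nothing more can be done
```

The job is done and was handed in at about 31 s of the 70 s allowed; no verdict was reported.

- **Washer out:** I took the hook by its handle and lowered the toe into the washer's hole until it touched the board at about 1 N. I then pulled the washer out over the step until it lay flat on the bench, well clear of the rack.
- **Hook:** I laid it flat on the bench outside the rack, about where it had started.
- **Washer in bin:** I picked the washer up by its rim and let it go a few millimetres above the floor of the grey washer bin, in its free part.

The last wrist and scene pictures show the washer flat beside the two fixed ones. The hook is flat on the bench, the can, offcut and brush look unmoved, and the gripper is clear of everything.

**What went wrong:** on the first descent into the bin a wrist joint reached its range limit. The gripper went about 12 mm off in x and touched the bin wall with about 3 N. I lifted it and went in again with about 3.5° of tool tilt, without contact.

No force reading came near the limits, though I read the forces only at the end of each call.

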